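# Register a glaze sample board on its pins and take the picture

### The arm

A 6-joint arm with a two-finger parallel gripper is mounted at the origin on the work surface. World frame = base frame: x ahead of the robot, y to its left, z up, the work surface at z = 0. Lengths are in mm, angles in degrees, forces in N, time in s.
With the tool pointing down it reaches from about 300 to 850 mm from the base axis. Payload 4.2 kg.
Tool frame: the origin (TCP) lies at the very end of the fingers, on their centre line; the grasp point (between the pads) lies 19 mm behind it; z points along the fingers, y is the direction in which the jaws open and shut (so a half turn about z gives the same grasp; the last joint's range is limited). The gripper opens to 91 mm and grips with 3 to 60 N. Pads are 32 mm wide; open, the fingers measure 118 mm over their backs; the gripper's body (76 mm by 178 mm) begins 60 mm behind the grasp point.
Start: joints at [-1.146, 18.312, 89.639, -0, 72.044, -1.146], TCP at [575.016, 0, 213.976] pointing down, gripper open.
Joint ranges: [-177.97, 177.97], [-48.28, 115.42], [12.27, 149.76], [-77.06, 257.06], [2.81, 150.46], [-146.56, 146.56]. Speed limits (degrees/s): [147.25, 147.25, 180, 180, 180, 180].

### API

Orientations are given as [roll, pitch, yaw] about the fixed x, y, z axes, in that order (R = Rz(yaw) Ry(pitch) Rx(roll)).
In Python, from workcell import telemetry, grab_frame, job gives the robot as it stands.
- The arm moves only by the tool drive_tool, never from a script. Its argument "moves" is a list of rows, each an object of numbers: "claw": the closure, from -1 (fully open) to 1 (shut); "dx", "dy", "dz": the shift along the tool's x, y, z in units of 20 mm (1.0 is 20 mm); "yaw": the turn about the tool's z in units of 0.15 rad (1.0 is 0.15 rad). In form: [{"claw": .., "dx": .., "dy": .., "dz": .., "yaw": ..}, ...]. A call has 1 to 5 rows; each row shifts and turns the pose as measured when the row begins, along the tool's axes as they then stand; what a row does not reach is not made up. A row lasts 1/8 s, in which the tool goes at most 62.5 mm and 10.7 degrees, less where a joint would pass 70% of its speed; a pose out of reach is approached as far as the arm can. A call with a number of a shift or a turn outside -1 to 1 is refused whole. A call with a gripper value outside its range is refused whole. The fingers move at their own pace and stop on an object; "grip_force" is the grip in N (left out, the last holds). Time passes only in rows, so rows that do not move let the fingers close. It gives the time, the measured TCP pose, the force and the opening at its end, in the units of the state.
- telemetry.state(): the state, without advancing time (a new reading comes with each control period).
- grab_frame(name): name is "scene" or "side" or "wrist"; returns a dict with "color" (420x560x3 uint8, blue, green, red), "vertical_fov" (degrees; the focal length in pixels is half the picture's height over the tangent of half this angle, whatever the lens; pixels are square), "cx", "cy" (the principal point, pixels), "pose" (4x4, takes a point from camera to world coordinates). Camera axes: x right, y down, z forward; pixel columns grow to the right and rows downward; lengths in mm; the calibration is good to about 2 mm. A picture is of the moment at which its call begins. There is no depth.
- job.job_done(): hands the job in, once; it reports no verdict.
The state is a dict: "time_s": time; "qpos": joint angles; "qvel": joint speeds; "effort": joint torques, N m; "ee_pos": TCP position; "ee_rot": TCP orientation; "force": force on the tool from outside, world axes, zero at the start; "torque": the same for the moment, N m; "gripper_width": finger opening in mm.
Only numpy, scipy, OpenCV 4.12 (cv2) and the standard library are available. Lean on these libraries where they do the work, as an engineer would, in place of code of your own. Each camera call takes 0.05 s, during which the arm holds its last target.

### The job

Lift the glaze sample board by its handle and lower it gently and level onto the copy stand so that both pins enter its two holes and it lies flush on the pin carriage, then let go. The carriage was left somewhere along its short track, so find the pins by feel or by eye. When the board is home, half-press the shutter key to its first click and hold it there for about a second to focus, then press it fully to shoot, and release it; leave the mug and the vase where they are.

Things in the scene. Friction and masses are not known exactly. Their poses are not given: they have to be found in the camera images.
- board: loose aluminium board, 110 (x) by 200 (y) by 10 mm, 0.4 to 0.75 kg, glaze tiles (5 mm) on top. Two through holes, 12.5 mm diameter, at x = 0, y = +-85 mm. Black bridge handle along y over the middle: bar 14 mm wide (x), 100 mm long, from 41 to 63 mm above the underside, posts at y = +-42 mm. Origin: centre of underside, z up. Fits either way round (half a turn).
- stand: fixed grey copy-stand foot, 150 (x) by 235 (y) mm, 25 mm high; origin at the centre of its underside, z up. It carries a sliding aluminium carriage (90 by 205 mm, flat top 34 mm above the origin) with two pins. Seated, the board's origin is 34 mm above this origin and its y axis parallel to the stand's y.
- track_mid (a point): fixed mid-point of the carriage's track, at the height of the carriage top. The carriage slides along the stand's x only, starts anywhere up to 12 mm either way (not measured) and is held by about 4 N friction. Its steel pins, 10 mm diameter, 20 mm tall (tips 54 mm over the stand's origin), 1.5 mm tip chamfer, stand at stand y = +-85 mm and x = the carriage position.
- release: fixed black shutter-release box, 60 (x) by 80 (y) by 26 mm, with a round grey key (26 mm diameter) in the middle of its top; origin at the centre of the underside, z up.
- key_top (a point): centre of the top face of the shutter key, 43 mm above the bench when unpressed; the key is pressed straight down.
- key_half (a joint): first stage of the shutter key in m: 0 free, 0.004 at the first click. It starts to move at 1.2 N and bottoms at about 2.8 N; springs back.
- key_full (a joint): second stage of the key in m: 0 until the push exceeds about 8 N, 0.004 when fully pressed at about 12 N (the key is then 8 mm down in all); springs back. Between 3 and 8 N the key rests at the first click.
- mug: white mug, 80 mm across, 90 mm tall, a bystander; origin at the centre of its underside.
- vase: small terracotta vase, 84 mm across, 105 mm tall, a bystander; origin at the centre of its underside.
There are look-alikes about, which are no part of the job. There is more than one size of the release; the one meant has the size given above. What is shaped like the board but green is not meant.

How it is judged (in metres and radians):
On the way, in this order (a step that is already met when the one before it is completed fails the run):
1. the board lies flush on the carriage with both pins in its holes, and the robot has let go of it (x of board in the frame of stand between -0.015 and 0.015 m and y of board in the frame of stand between -0.004 and 0.004 m and z of board in the frame of stand between 0.0315 and 0.0365 m and angle between board's own z axis and vertical below 0.03 rad and angle between the y axis of board and the y axis of stand, either way round below 0.06 rad and contact force between the fingers and board below 0.1 N), for 0.2 s.
2. the shutter key is held at its first click (value of joint key_half above 0.003 m and value of joint key_full below 0.0015 m), for 0.4 s.
3. the shutter key is pressed fully (value of joint key_full above 0.003 m), for 0.05 s.
At the end, for the whole second after the job is handed in: Board at rest flush on the carriage, both pins in its holes: underside 34 +-2.5 mm above the stand's origin, centre within 15 mm of the stand's along its x and 4 mm along its y, level within 0.03 rad, long axes parallel within 0.06 rad. Shutter key released (both stages under 1.5 mm) (x of board in the frame of stand between -0.015 and 0.015 m and y of board in the frame of stand between -0.004 and 0.004 m and z of board in the frame of stand between 0.0315 and 0.0365 m and angle between board's own z axis and vertical below 0.03 rad and angle between the y axis of board and the y axis of stand, either way round below 0.06 rad and linear speed of board below 0.02 m/s and value of joint each of key_half, key_full below 0.0015 m); the robot touches nothing.
It fails at once if the board is dropped or forced onto the stand (more than 45 N between them) (contact force between board and stand above 45 N).
It fails at once if the board falls onto the stand (over 0.35 m/s when its underside is within 50 mm of the carriage) (horizontal distance between board and stand below 0.03 m and z of board in the frame of stand below 0.084 m and linear speed of board above 0.35 m/s).
It fails at once if the board is tipped more than about 15 degrees (angle between board's own z axis and vertical above 0.27 rad).
It fails at once if the shutter is fired before the board is down on the stand (value of joint key_full above 0.003 m and not (x of board in the frame of stand between -0.015 and 0.015 m and y of board in the frame of stand between -0.004 and 0.004 m and z of board in the frame of stand between 0.0315 and 0.0365 m and angle between board's own z axis and vertical below 0.03 rad and angle between the y axis of board and the y axis of stand, either way round below 0.06 rad)).
It fails at once if the mug or the vase is moved more than 20 mm (distance of any of mug, vase from where it was at the start of the episode above 0.02 m).
It also fails if it takes over 72 s, if anything falls off the work surface, if the arm or the gripper's body presses on something with over 40 N, if the wrist force passes 120 N, or if a joint passes its speed limit or range.

## Working session

There is one attempt and no reset: what is moved stays moved. The work goes in short steps, Python scripts to look and compute and a tool call to move; the robot and the scene stay as the last step left them, time stands still between calls to the robot, and variables do not carry over. Pictures are saved under pics/ and viewed, and the job is handed in when it is done.

Besides the shell and the picture viewer there is one more tool, called after ">>>" as a command line: name --argument value ..., lists and objects as JSON in quotes. drive_tool: Moves the arm, as the interface text tells. Its arguments: {"type":"object","properties":{"moves":{"type":"array"},"grip_force":{"type":"number"}},"required":["moves"]}

```bash
mkdir -p pics; cat > h.py <<'E'
import numpy as np, cv2, pickle
from workcell import telemetry, grab_frame, job
def snap(cam,name):
    f=grab_frame(cam); cv2.imwrite(f'pics/{name}.png',f['color']); pickle.dump(f,open(f'pics/{name}.pkl','wb')); return f
def load(name): return pickle.load(open(f'pics/{name}.pkl','rb'))
def ray(f,u,v):
    fl=f['color'].shape[0]/2/np.tan(np.radians(f['vertical_fov'])/2)
    d=np.array([(u-f['cx'])/fl,(v-f['cy'])/fl,1.]); T=np.array(f['pose']); return T[:3,3],T[:3,:3]@d
def plane(f,u,v,z):
    o,d=ray(f,u,v); return o+d*(z-o[2])/d[2]
def proj(f,p):
    fl=f['color'].shape[0]/2/np.tan(np.radians(f['vertical_fov'])/2)
    T=np.array(f['pose']); q=T[:3,:3].T@(np.array(p)-T[:3,3]); return np.array([f['cx']+fl*q[0]/q[2],f['cy']+fl*q[1]/q[2]])
def tri(fa,a,fb,b):
    o1,d1=ray(fa,*a);o2,d2=ray(fb,*b); d1=d1/np.linalg.norm(d1);d2=d2/np.linalg.norm(d2)
    A=np.stack([d1,-d2],1); s=np.linalg.lstsq(A,o2-o1,rcond=None)[0]
    p=o1+s[0]*d1;q=o2+s[1]*d2; return (p+q)/2,np.linalg.norm(p-q)
E
python3 - <<'E'
from h import *
for c in ['scene','side','wrist']:
    f=snap(c,c+'0'); print(c,f['vertical_fov'],f['cx'],f['cy'],np.round(f['pose'],3).tolist(),f.keys())
print(telemetry.state())
E
```

```text
scene 57.089660138976235 280.3310406118109 208.6986343067377 [[0.108, 0.788, -0.606, 1181.909], [0.994, -0.086, 0.066, -150.188], [-0.0, -0.61, -0.792, 784.869], [0.0, 0.0, 0.0, 1.0]] dict_keys(['color', 'vertical_fov', 'cx', 'cy', 'pose'])
side 51.57713050844121 274.86153106704757 203.67719216928484 [[0.987, -0.121, 0.104, 530.179], [-0.16, -0.707, 0.689, -771.035], [-0.01, -0.697, -0.717, 749.524], [0.0, 0.0, 0.0, 1.0]] dict_keys(['color', 'vertical_fov', 'cx', 'cy', 'pose'])
wrist 70.170361756562 278.13063314983 211.00075946677146 [[1.0, 0.001, -0.002, 575.055], [0.001, -0.961, -0.277, 79.494], [-0.002, 0.277, -0.961, 384.189], [0.0, 0.0, 0.0, 1.0]] dict_keys(['color', 'vertical_fov', 'cx', 'cy', 'pose'])
{'time_s': 0.15, 'qpos': array([-1.14540127e+00,  1.83431942e+01,  8.96898206e+01, -1.26215415e-03,
        7.20429313e+01, -1.14572319e+00]), 'qvel': array([ 0.00338776, -0.17779406, -0.21404431,  0.08780122,  0.05813927,
        0.07364112]), 'effort': array([-5.72294630e-04, -4.12774551e+01, -2.32154489e+01,  7.26667210e-02,
        4.33494255e-02, -9.00343002e-05]), 'ee_pos': array([5.74629501e+02, 6.30051282e-03, 2.13317326e+02]), 'ee_rot': array([-1.79924045e+02, -3.18649573e-04,  9.00007116e+01]), 'force': array([-0.02730643,  0.31222089,  0.44878567]), 'torque': array([-0.02531968,  0.01790868,  0.04948067]), 'gripper_width': 90.64028842562591}
```

View pics/scene0.png

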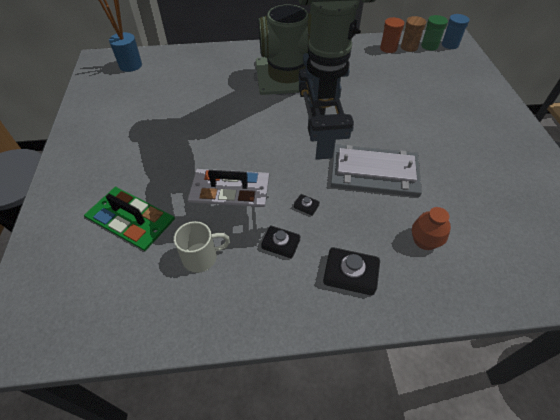

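View pics/side0.png

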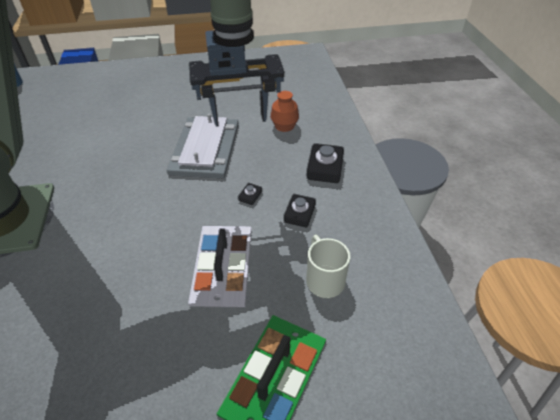

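View pics/wrist0.png

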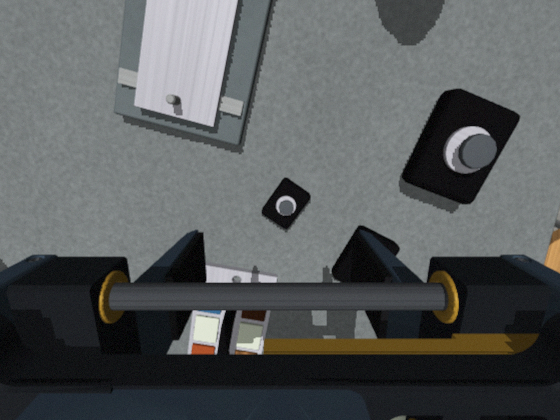

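The scene view shows three black releases: small at (306,204), medium at (281,242) and large at (352,271). The white-silver board is at (230,187) with the green look-alike at (128,218). The stand is at (376,168), the mug at (197,247) and the vase at (431,230). I'll measure the boxes next to see which is 60x80.

```bash
python3 - <<'E'
from h import *
for n in ['scene0','side0','wrist0']:
    f=load(n); g=cv2.cvtColor(f['color'],cv2.COLOR_BGR2GRAY)
    m=(g<28).astype(np.uint8)
    c,_=cv2.findContours(m,cv2.RETR_EXTERNAL,cv2.CHAIN_APPROX_NONE)
    for k in c:
        a=cv2.contourArea(k)
        if 150<a<12000:
            x,y,w,h=cv2.boundingRect(k)
            P=np.array([plane(f,*p[0],20)[:2] for p in k],np.float32)
            r=cv2.minAreaRect(P); print(n,(x,y,w,h),np.round(r[0]),np.round(r[1]),round(r[2]))
def crop(n,x0,y0,x1,y1,s,out):
    im=load(n)['color'][y0:y1,x0:x1]; cv2.imwrite(f'pics/{out}.png',cv2.resize(im,None,fx=s,fy=s,interpolation=cv2.INTER_CUBIC))
crop('scene0',170,150,310,270,5,'c1'); crop('scene0',320,135,430,205,7,'c2'); 
crop('side0',160,105,250,185,7,'c3'); crop('side0',180,215,260,315,6,'c4')
E
```

```text
scene0 (22, 384, 105, 36) [ 989. -502.] [206.  45.] 65
scene0 (487, 331, 73, 54) [1009.  348.] [ 40. 195.] 21
scene0 (324, 249, 52, 46) [786.  51.] [112.  95.] 69
scene0 (262, 227, 37, 31) [693. -98.] [79. 66.] 63
scene0 (0, 204, 22, 28) [ 555. -747.] [80. 48.] 18
scene0 (106, 194, 38, 31) [ 553. -475.] [139.  33.] 53
scene0 (208, 171, 39, 17) [ 481. -218.] [107.  54.] 81
scene0 (17, 140, 29, 11) [ 289. -776.] [83. 41.] 84
scene0 (527, 80, 33, 41) [249. 817.] [ 62. 250.] 35
scene0 (299, 73, 41, 44) [130.  77.] [230.  94.] 10
scene0 (268, 48, 81, 51) [ 5. 63.] [285. 282.] 68
scene0 (276, 6, 30, 17) [-388.   72.] [ 97. 138.] 60
side0 (214, 33, 39, 13) [613. 796.] [ 95. 147.] 76
wrist0 (473, 410, 80, 10) [ 945. -358.] [124.  18.] 0
wrist0 (393, 267, 28, 16) [ 746. -116.] [17. 43.] 48
wrist0 (366, 256, 182, 82) [ 811. -145.] [232. 127.] 34
wrist0 (136, 232, 70, 51) [428. -90.] [95. 72.] 0
wrist0 (332, 226, 67, 57) [691. -86.] [88. 80.] 0
wrist0 (262, 178, 48, 51) [584. -16.] [55. 41.] 55
wrist0 (402, 89, 117, 115) [789.  53.] [117.  98.] 70
```

View crops.

The medium box at (281,242) measures about 79x66 mm, which fits 80x60. The large one measures about 112x95 and the small one about 55x41, so neither fits.

View pics/c1.png

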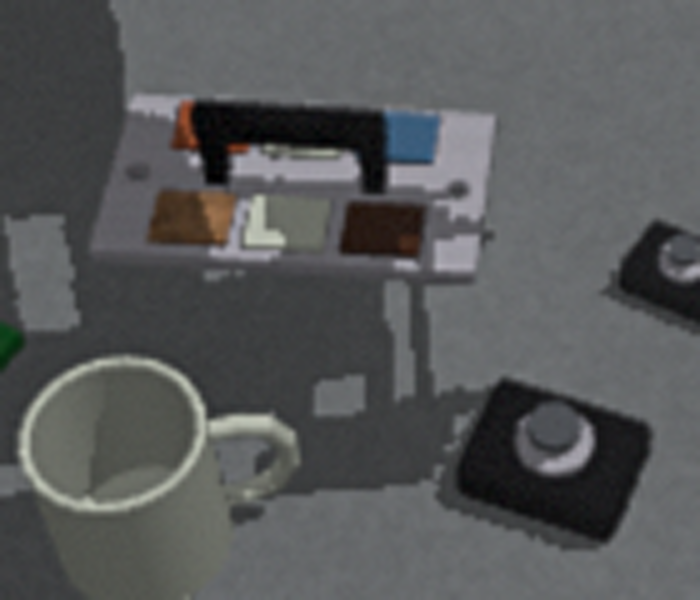

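View pics/c2.png

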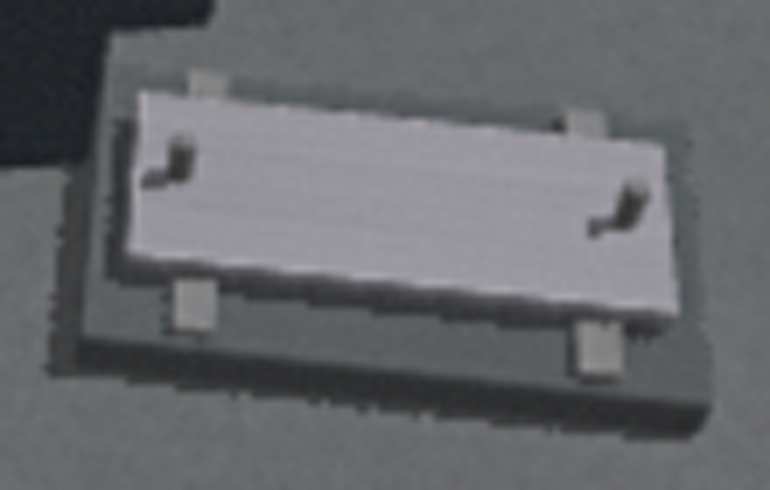

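View pics/c3.png

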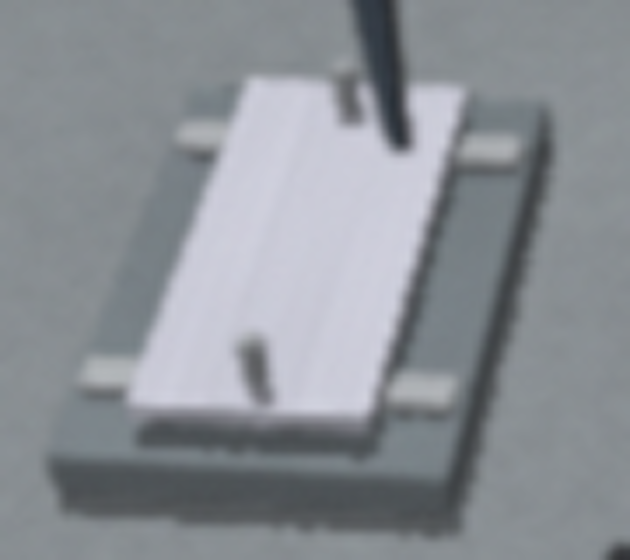

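View pics/c4.png

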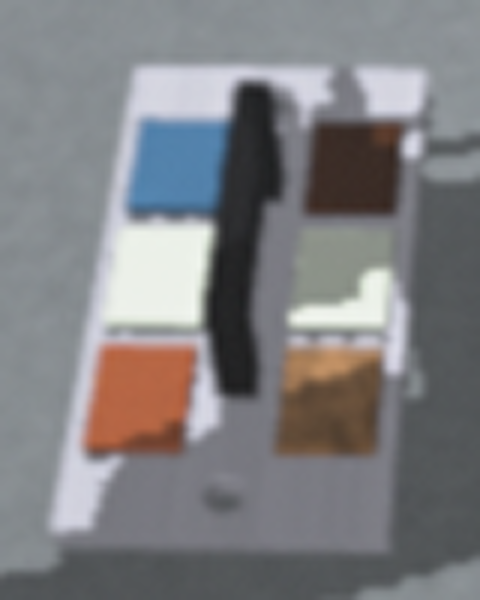

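```bash
python3 - <<'E'
from h import *
s=load('scene0');d=load('side0');w=load('wrist0')
print('holes z10',plane(s,197.4,184.4,10),plane(s,261.6,187.6,10),'side',plane(d,217.5,297.2,10))
print('tri hole',tri(s,(197.4,184.4),d,(217.5,297.2)))
print('pinL',tri(s,(346,155),d,(195.4,153.6)),'pinR',tri(s,(411,161.1),d,(209.3,115)))
print('pinL@54',plane(s,346,155,54),plane(d,195.4,153.6,54),plane(w,171,98,54),'R',plane(s,411,161.1,54),plane(d,209.3,115,54))
# handle bar ends top: scene
print('bar', [plane(s,170+a/5,150+b/5,63)[:2] for a,b in [(193,102),(384,108)]], [plane(d,180+a/6,215+b/6,63)[:2] for a,b in [(252,84),(238,392)]])
print('key', plane(s,170+553/5,150+422/5,43), plane(d,300,203,43))
E
```

```text
holes z10 [ 483.62481393 -296.50402964   10.        ] [ 513.42725153 -127.46958855   10.        ] side [ 485.68396871 -294.65701386   10.        ]
tri hole (array([ 485.78374103, -296.09860072,   12.32561872]), np.float64(0.12235820831871023))
pinL (array([461.86952826, 104.5291082 ,  54.16834236]), np.float64(0.5690069114523915)) pinR (array([505.34079941, 268.43610276,  55.35704253]), np.float64(2.8543783376559735))
pinL@54 [461.36279363 104.80029983  54.        ] [462.0198953  104.35034082  54.        ] [463.22545432 106.07244137  54.        ] R [502.41192001 270.49760912  54.        ] [506.02867651 268.22657795  54.        ]
bar [array([ 486.65732105, -259.07925088]), array([ 501.4658143 , -162.27394624])] [array([ 509.43632357, -165.80935189]), array([ 495.41961653, -292.76892791])]
key [688.53160081 -96.10334359  43.        ] [ 689.40544682 -100.0216291    43.        ]
```

>>> drive_tool --moves '[{"claw": -1, "dx": 1, "dy": -0.9, "dz": -0.6, "yaw": 0}, {"claw": -1, "dx": 1, "dy": -0.9, "dz": -0.6, "yaw": 0}, {"claw": -1, "dx": 1, "dy": -0.9, "dz": -0.6, "yaw": 0}, {"claw": -1, "dx": 1, "dy": -0.9, "dz": -0.6, "yaw": 0}, {"claw": -1, "dx": 1, "dy": -0.9, "dz": -0.6, "yaw": 0}]'

```text
time_s: 0.78
ee_pos: [477.7, 105.5, 275.9]
ee_rot: [-179.7, -0.1, 89.9]
force: [-0.3, -0.3, 0.0]
gripper_width: 91.2
```

>>> drive_tool --moves '[{"claw": -1, "dx": 0.4, "dy": 0, "dz": 0, "yaw": 0.8}, {"claw": -1, "dx": 0, "dy": 0, "dz": 0, "yaw": 0.8}, {"claw": -1}]'

```text
validation failed for argument at $.mo...
```

```bash
python3 - <<'E'
from h import *
f=snap('wrist','wr1'); print(telemetry.state()['ee_pos'],telemetry.state()['ee_rot'])
cv2.imwrite('pics/wr1b.png',cv2.resize(f['color'],(800,600),interpolation=cv2.INTER_CUBIC))
E
```

```text
[476.13767011 107.74113279 277.92548003] [-179.72931907   -0.31260967   90.00831825]
```

View pics/wr1b.png

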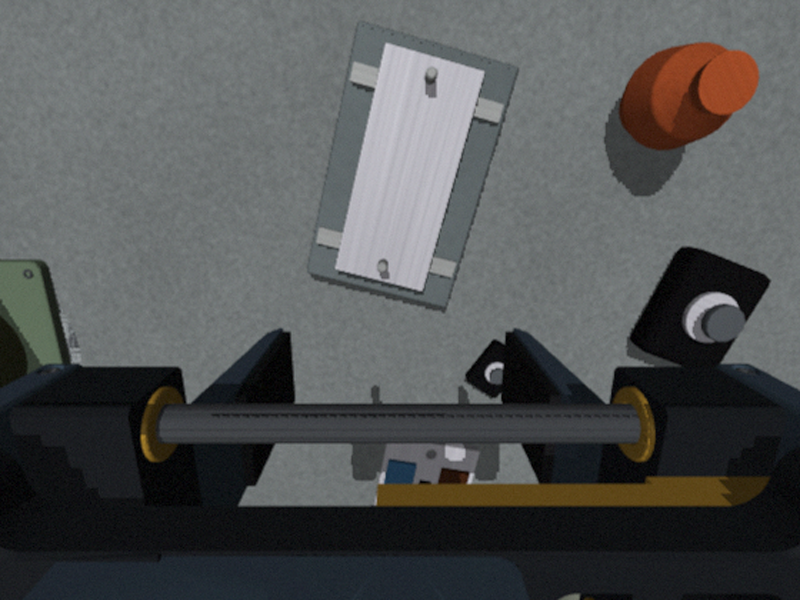

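The wrist view shows the whole stand, with the pins at about (431,74) and (383,266) in the 800x600 picture. I'll take a second, closer view turned to the stand's yaw.

>>> drive_tool --moves '[{"claw": -1, "dx": 0, "dy": 0.0, "dz": 0.5, "yaw": 0.85}, {"claw": -1, "dx": 0, "dy": 0, "dz": 0.5, "yaw": 0.85}, {"claw": -1, "dx": 0, "dy": 0, "dz": 0, "yaw": 0}, {"claw": -1, "dx": 0, "dy": 0, "dz": 0, "yaw": 0}]'

```text
time_s: 1.32
ee_pos: [472.6, 111.0, 260.8]
ee_rot: [-179.8, -0.4, 75.4]
force: [0.1, 0.7, -0.5]
gripper_width: 91.0
```

```bash
python3 - <<'E'
from h import *
f=snap('wrist','wr2'); print(telemetry.state()['ee_pos'],telemetry.state()['ee_rot'])
a=load('wr1')['color'][0:220,200:380]
b=f['color'][0:220,190:370]
cv2.imwrite('pics/wr2b.png',cv2.resize(np.hstack([a,b]),None,fx=2.2,fy=2.2*1.2,interpolation=cv2.INTER_CUBIC))
E
```

```text
[472.5934946  110.92703542 260.73445084] [-179.82784453   -0.38816782   75.37458764]
```

View pics/wr2b.png

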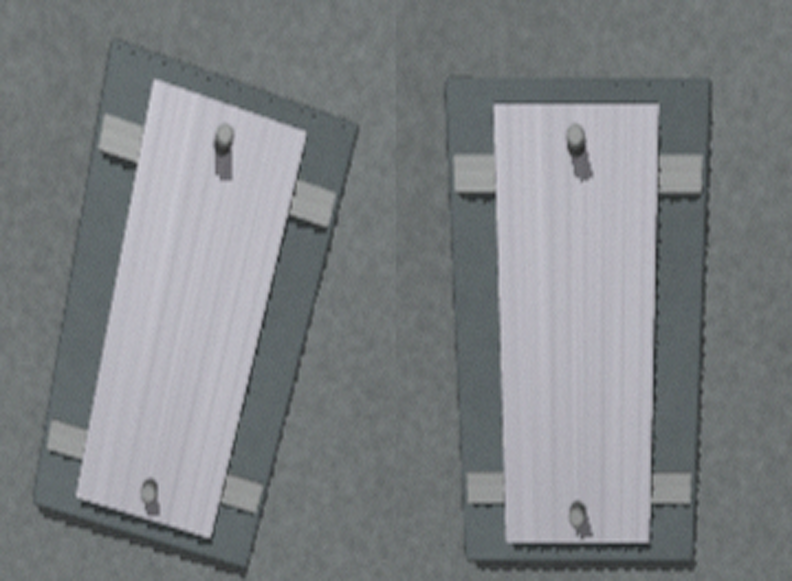

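```bash
python3 - <<'E'
from h import *
L=[]
for n,(u,v) in [('wr1',(302,52)),('wr1',(268,187)),('wr2',(271,52)),('wr2',(272,196))]:
    L.append(cv2.resize(load(n)['color'][v-15:v+15,u-15:u+15],None,fx=13,fy=13,interpolation=cv2.INTER_CUBIC)[:290])
cv2.imwrite('pics/tips.png',np.vstack([np.hstack(L[:2]),np.hstack(L[2:])]))
E
```

```text
(no output)
```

View pics/tips.png

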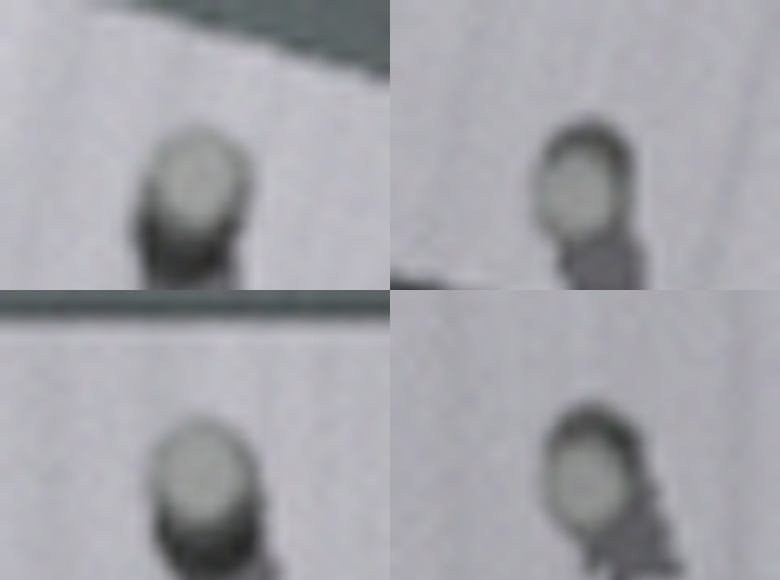

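```bash
python3 - <<'E'
from h import *
a=load('wr1');b=load('wr2');s=load('scene0');d=load('side0')
F1,N1,F2,N2=(301.9,50.2),(266.9,186.3),(270.9,50.5),(271.5,195)
for n,p in [('far',((a,F1),(b,F2),(s,(411,161.1)),(d,(209.3,115)))),('near',((a,N1),(b,N2),(s,(346,155)),(d,(195.4,153.6))))]:
    print(n,[np.round(plane(f,*q,54)[:2],1) for f,q in p])
    A=[];B=[]
    for f,q in p[:]:
        o,dd=ray(f,*q);dd/=np.linalg.norm(dd);M=np.eye(3)-np.outer(dd,dd);A.append(M);B.append(M@o)
    print(' all',np.linalg.lstsq(np.vstack(A),np.hstack(B),rcond=None)[0])
P=plane(b,*F2,54);Q=plane(b,*N2,54);e=P-Q;print(np.linalg.norm(e),np.degrees(np.arctan2(e[0],e[1])),(P+Q)/2)
P=plane(a,*F1,54);Q=plane(a,*N1,54);e=P-Q;print(np.linalg.norm(e),np.degrees(np.arctan2(e[0],e[1])),(P+Q)/2)
# carriage edge direction in wr2, corner coords
c=[(190+(x-396)/2.2,y/2.64) for x,y in [(494,104),(658,104),(650,542),(507,542)]]
C=np.array([plane(b,*q,34)[:2] for q in c]);print(C.round(1),C.mean(0), np.degrees(np.arctan2(*(C[0]-C[3]))),np.degrees(np.arctan2(*(C[1]-C[2]))))
c=[(190+(x-396)/2.2,y/2.64) for x,y in [(447,79),(710,80)]]
C=np.array([plane(b,*q,25)[:2] for q in c]);print('stand far edge',C.round(1),np.linalg.norm(C[1]-C[0]))
E
```

```text
far [array([504.8, 270.4]), array([504.6, 270.4]), array([502.4, 270.5]), array([506. , 268.2])]
 all [504.77005854 269.84240993  54.47726748]
near [array([461.5, 106.5]), array([461.9, 107. ]), array([461.4, 104.8]), array([462. , 104.4])]
 all [461.46702864 105.99074574  52.9346137 ]
168.8858969158971 14.662804681043713 [483.26580555 188.69468515  54.        ]
169.48434698644994 14.791246721536073 [483.15045929 188.45659851  54.        ]
[[466.4 297.3]
 [552.4 274.9]
 [501.8  77.1]
 [415.1  99.5]] [483.91915042 187.17298537] 14.53134185862354 14.348671394646292
stand far edge [[443.8 316.1]
 [583.6 279.3]] 144.5862456568735
```

>>> drive_tool --moves '[{"claw": -1, "dx": -0.95, "dy": 0.28, "dz": 0, "yaw": 0}, {"claw": -1, "dx": -0.95, "dy": 0.28, "dz": 0, "yaw": 0}, {"claw": -1, "dx": -0.95, "dy": 0.28, "dz": 0, "yaw": 0}, {"claw": -1, "dx": -0.95, "dy": 0.28, "dz": 0, "yaw": 0}, {"claw": -1, "dx": -0.95, "dy": 0.28, "dz": 0, "yaw": 0}]'

```text
time_s: 2.0
ee_pos: [476.7, 10.3, 261.9]
ee_rot: [-180.0, -0.5, 75.8]
force: [0.1, 0.0, -0.6]
gripper_width: 91.0
```

>>> drive_tool --moves '[{"claw": -1, "dx": -0.95, "dy": 0.28, "dz": 0, "yaw": 0}, {"claw": -1, "dx": -0.95, "dy": 0.28, "dz": 0, "yaw": 0}, {"claw": -1, "dx": -0.95, "dy": 0.28, "dz": 0, "yaw": 0}, {"claw": -1, "dx": -0.95, "dy": 0.28, "dz": 0, "yaw": 0}, {"claw": -1, "dx": -0.95, "dy": 0.28, "dz": 0, "yaw": 0}]'

```text
time_s: 2.62
ee_pos: [481.5, -92.3, 263.0]
ee_rot: [179.8, -0.5, 76.1]
force: [1.5, 0.9, -0.0]
gripper_width: 91.3
```

>>> drive_tool --moves '[{"claw": -1, "dx": -0.95, "dy": 0.28, "dz": 0, "yaw": 0}, {"claw": -1, "dx": -0.95, "dy": 0.28, "dz": 0, "yaw": 0}, {"claw": -1, "dx": -0.95, "dy": 0.28, "dz": 0, "yaw": 0}, {"claw": -1, "dx": -0.95, "dy": 0.28, "dz": 0, "yaw": 0}, {"claw": -1, "dx": -0.95, "dy": 0.28, "dz": 0, "yaw": 0}]'

```text
time_s: 3.25
ee_pos: [486.7, -195.2, 264.1]
ee_rot: [179.7, -0.5, 76.4]
force: [1.0, -0.1, 0.6]
gripper_width: 91.1
```

>>> drive_tool --moves '[{"claw": -1, "dx": -0.95, "dy": 0.28, "dz": 0, "yaw": -0.5}, {"claw": -1, "dx": -0.4, "dy": 0.1, "dz": 0, "yaw": 0}, {"claw": -1, "dx": 0, "dy": 0, "dz": 0, "yaw": 0}]'

```text
time_s: 3.62
ee_pos: [488.5, -225.7, 264.1]
ee_rot: [179.6, -0.5, 80.7]
force: [0.6, -0.1, 1.0]
gripper_width: 91.3
```

>>> drive_tool --moves '[{"claw": -1, "dx": -1, "dy": 0.3, "dz": 0, "yaw": 0}, {"claw": -1, "dx": -1, "dy": 0.3, "dz": 0, "yaw": 0}, {"claw": -1, "dx": -0.9, "dy": 0.2, "dz": 0, "yaw": 0}, {"claw": -1, "dx": 0, "dy": 0, "dz": 0, "yaw": 0}]'

```text
time_s: 4.12
ee_pos: [495.6, -289.3, 263.6]
ee_rot: [179.6, -0.5, 80.7]
force: [0.2, 0.3, 0.2]
gripper_width: 91.3
```

```bash
python3 - <<'E'
from h import *
f=snap('wrist','wr3'); print(telemetry.state()['ee_pos'],telemetry.state()['ee_rot'])
cv2.imwrite('pics/wr3b.png',cv2.resize(f['color'][0:240,120:440],None,fx=2.5,fy=2.5,interpolation=cv2.INTER_CUBIC))
E
```

```text
[ 495.51845267 -288.64201435  263.6320491 ] [179.62826663  -0.52227729  80.67609527]
```

View pics/wr3b.png

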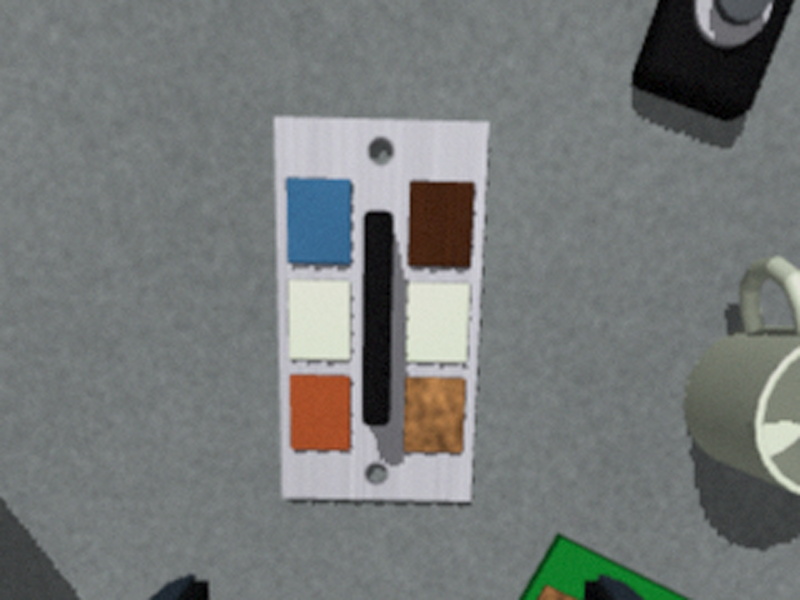

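The board, with blue, white, red and brown tiles, has its holes at crop (380,150) and (376,473). The handle bar runs from (378,212) to (376,425).

```bash
python3 - <<'E'
from h import *
f=load('wr3');s=load('scene0');d=load('side0')
A=(271.8,59.6);B=(270.0,188.8)
P=plane(f,*A,10);Q=plane(f,*B,10);e=P-Q;print(P,Q,np.linalg.norm(e),np.degrees(np.arctan2(e[0],e[1])),(P+Q)/2)
print('tri far',tri(f,A,s,(261.6,187.6)),'near',tri(f,B,s,(197.4,184.4)),tri(f,B,d,(217.5,297.2)))
c=[(120+x/2.5-.4,y/2.5-.4) for x,y in [(365,212),(392,212),(390,425),(363,425)]]
C=np.array([plane(f,*q,63)[:2] for q in c]);print(C.round(1),C.mean(0),np.linalg.norm(C[0]-C[3]),np.linalg.norm(C[0]-C[1]),np.degrees(np.arctan2(*((C[0]+C[1]-C[3]-C[2])))))
# height of bar via triangulation with side view ends (bar far/near top ends)
mf=(np.array(c[0])+c[1])/2; mn=(np.array(c[2])+c[3])/2
print('bar tri',tri(f,mf,d,(180+255/6,215+82/6)),tri(f,mf,s,(170+384/5,150+110/5)),tri(f,mn,s,(170+193/5,150+104/5)))
E
```

```text
[ 515.43341303 -127.70577588   10.        ] [ 484.41960621 -294.91009476   10.        ] 170.05628616401216 10.50805609906644 [ 499.92650962 -211.30793532   10.        ]
tri far (array([ 515.33862009, -127.82167447,   12.09491525]), np.float64(0.5992689808149474)) near (array([ 484.44691728, -295.56250931,   10.75633535]), np.float64(1.5697302666366628)) (array([ 485.0692408 , -294.83835216,   10.3087023 ]), np.float64(1.2643708272709027))
[[ 503.  -162.8]
 [ 515.3 -164.8]
 [ 498.2 -261.8]
 [ 485.  -259.6]] [ 500.37506418 -212.24007876] 98.45915952670637 12.483100449241569 10.25123444730625
bar tri (array([ 509.8157701 , -163.53362455,   61.22360327]), np.float64(1.3433391869193445)) (array([ 508.92481282, -163.40805667,   69.11192323]), np.float64(2.3713406471161775)) (array([ 491.7643446 , -259.32606628,   66.94032647]), np.float64(1.6760199315237416))
```

>>> drive_tool --moves '[{"claw": -1, "dx": 1, "dy": -0.12, "dz": 0.8, "yaw": 0.13}, {"claw": -1, "dx": 1, "dy": -0.12, "dz": 0.8, "yaw": 0}, {"claw": -1, "dx": 1, "dy": -0.12, "dz": 0.8, "yaw": 0}, {"claw": -1, "dx": 0.8, "dy": -0.12, "dz": 0.8, "yaw": 0}, {"claw": -1, "dx": 0, "dy": 0, "dz": 0, "yaw": 0}]'

```text
time_s: 4.8
ee_pos: [499.7, -207.8, 199.1]
ee_rot: [179.6, -0.6, 79.5]
force: [-0.5, -1.0, 0.5]
gripper_width: 90.9
```

>>> drive_tool --moves '[{"claw": -1, "dx": 0, "dy": 0, "dz": 0, "yaw": 0}]'

```text
time_s: 4.92
ee_pos: [500.0, -208.1, 199.9]
ee_rot: [179.6, -0.6, 79.6]
force: [0.1, -0.6, -0.6]
gripper_width: 91.1
```

>>> drive_tool --moves '[{"claw": -1, "dx": -0.18, "dy": 0.03, "dz": 1, "yaw": 0}, {"claw": -1, "dx": 0, "dy": 0, "dz": 1, "yaw": 0}, {"claw": -1, "dx": 0, "dy": 0, "dz": 1, "yaw": 0}, {"claw": -1, "dx": 0, "dy": 0, "dz": 1, "yaw": 0}, {"claw": -1, "dx": 0, "dy": 0, "dz": 0, "yaw": 0}]'

```text
time_s: 5.55
ee_pos: [504.1, -216.0, 122.7]
ee_rot: [179.0, -0.4, 79.4]
force: [0.0, -0.8, -0.5]
gripper_width: 91.5
```

```bash
python3 - <<'E'
from h import *
f=snap('wrist','wr4'); print(telemetry.state()['ee_pos'],telemetry.state()['ee_rot'])
cv2.imwrite('pics/wr4b.png',f['color'])
E
```

```text
[ 504.9565339  -216.32776034  123.75299008] [178.84762786  -0.37528329  79.38512251]
```

View pics/wr4b.png

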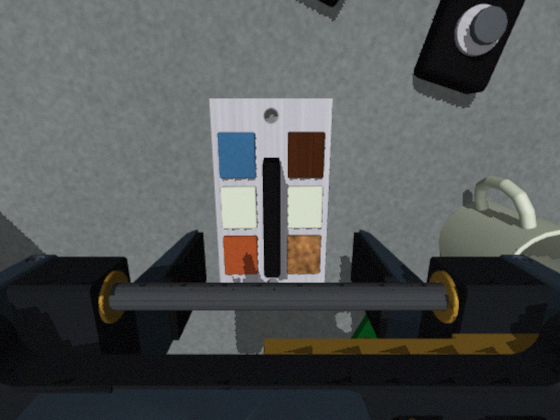

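>>> drive_tool --moves '[{"claw": -1, "dx": 0.1, "dy": -0.18, "dz": 1, "yaw": 0}, {"claw": -1, "dx": 0.1, "dy": -0.17, "dz": 1, "yaw": 0}, {"claw": -1, "dx": 0.1, "dy": -0.1, "dz": 1, "yaw": 0}, {"claw": -1, "dx": 0, "dy": 0, "dz": 0.6, "yaw": 0}, {"claw": -1, "dx": 0, "dy": 0, "dz": 0, "yaw": 0}]'

```text
time_s: 6.22
ee_pos: [504.7, -212.6, 57.2]
ee_rot: [178.0, -0.1, 79.3]
force: [-1.2, 0.5, 0.3]
gripper_width: 91.4
```

>>> drive_tool --moves '[{"claw": -1, "dx": 0, "dy": -0.15, "dz": 0.5, "yaw": 0}, {"claw": -1, "dx": 0, "dy": -0.15, "dz": 0.5, "yaw": 0}, {"claw": -1, "dx": 0, "dy": 0, "dz": 0.2, "yaw": 0}, {"claw": -1, "dx": 0, "dy": 0, "dz": 0, "yaw": 0}]'

```text
time_s: 6.72
ee_pos: [500.6, -212.4, 33.2]
ee_rot: [177.8, -0.1, 79.3]
force: [0.4, 0.5, -0.6]
gripper_width: 90.9
```

>>> drive_tool --moves '[{"claw": 1, "dx": 0, "dy": 0, "dz": 0, "yaw": 0}, {"claw": 1, "dx": 0, "dy": 0, "dz": 0, "yaw": 0}, {"claw": 1, "dx": 0, "dy": 0, "dz": 0, "yaw": 0}, {"claw": 1, "dx": 0, "dy": 0, "dz": 0, "yaw": 0}, {"claw": 1, "dx": 0, "dy": 0, "dz": 0, "yaw": 0}]' --grip_force 35

```text
time_s: 7.35
ee_pos: [501.3, -212.6, 33.9]
ee_rot: [177.7, -0.1, 79.3]
force: [-0.0, 0.4, 0.0]
gripper_width: 44.1
```

>>> drive_tool --moves '[{"claw": 1, "dx": 0, "dy": 0, "dz": 0, "yaw": 0}, {"claw": 1, "dx": 0, "dy": 0, "dz": 0, "yaw": 0}]'

```text
time_s: 7.6
ee_pos: [501.3, -212.6, 33.9]
ee_rot: [177.7, -0.1, 79.3]
force: [0.2, 0.7, -0.3]
gripper_width: 23.7
```

>>> drive_tool --moves '[{"claw": 1, "dx": 0, "dy": 0, "dz": 0, "yaw": 0}, {"claw": 1, "dx": 0, "dy": 0, "dz": 0, "yaw": 0}, {"claw": 1, "dx": 0, "dy": 0, "dz": 0, "yaw": 0}]'

```text
time_s: 7.98
ee_pos: [500.8, -212.5, 34.3]
ee_rot: [177.8, -0.1, 79.3]
force: [0.1, -0.4, 2.1]
gripper_width: 14.1
```

Gripped at 14.1 mm, which matches the bar width. Now lifting.

>>> drive_tool --moves '[{"claw": 1, "dx": 0, "dy": 0, "dz": -0.4, "yaw": 0}, {"claw": 1, "dx": 0, "dy": 0, "dz": -0.6, "yaw": 0}, {"claw": 1, "dx": 0, "dy": 0, "dz": -0.8, "yaw": 0}, {"claw": 1, "dx": 0, "dy": 0, "dz": -0.8, "yaw": 0}, {"claw": 1, "dx": 0, "dy": 0, "dz": -0.8, "yaw": 0}]'

```text
time_s: 8.6
ee_pos: [495.2, -210.6, 102.0]
ee_rot: [178.2, -0.2, 79.3]
force: [0.5, -0.6, -5.6]
gripper_width: 13.8
```

>>> drive_tool --moves '[{"claw": 1, "dx": 0, "dy": 0, "dz": -0.8, "yaw": 0}, {"claw": 1, "dx": 0, "dy": 0, "dz": -0.8, "yaw": 0}, {"claw": 1, "dx": 0, "dy": 0, "dz": -0.8, "yaw": 0}, {"claw": 1, "dx": 0, "dy": 0, "dz": -0.8, "yaw": 0}, {"claw": 1, "dx": 0, "dy": 0, "dz": 0, "yaw": 0}]'

```text
time_s: 9.22
ee_pos: [491.9, -209.8, 169.8]
ee_rot: [178.2, -0.2, 79.2]
force: [0.8, 0.5, -5.8]
gripper_width: 14.1
```

```bash
python3 - <<'E'
from h import *
f=snap('wrist','wr5'); s=snap('side','side5');print(telemetry.state()['ee_pos'],telemetry.state()['ee_rot'],telemetry.state()['force'])
cv2.imwrite('pics/c5.png',np.hstack([f['color'],s['color']])[:, :])
E
```

```text
[ 490.81451923 -209.30501951  168.1200455 ] [178.40673213  -0.29982628  79.22760723] [-0.63503179 -0.0823098  -6.04050231]
```

View pics/wr5.png

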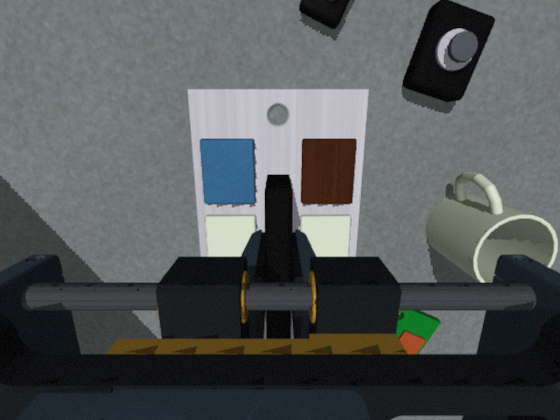

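View pics/side5.png

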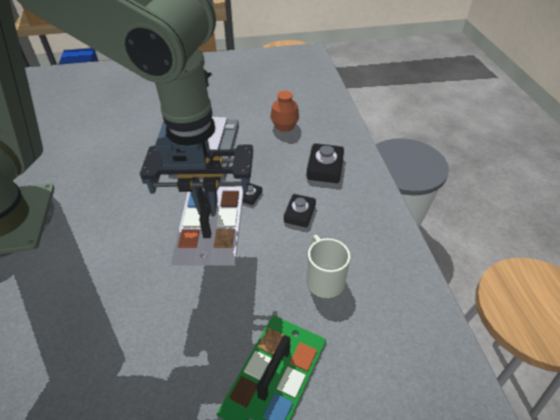

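The board is lifted and hanging level, and the wrist force puts it at about 0.6 kg. The far hole shows at (277,114) in the wrist view, so I'll work out its place in the tool frame.

```bash
cat >> h.py <<'E'
from scipy.spatial.transform import Rotation as Ro
def tool():
    s=telemetry.state(); return Ro.from_euler('xyz',s['ee_rot'],degrees=True).as_matrix(),np.array(s['ee_pos']),s
def in_tool_plane(f,uv,R,t,zt):
    o,d=ray(f,*uv); o=R.T@(o-t); d=R.T@d; return o+d*(zt-o[2])/d[2]
E
python3 - <<'E'
from h import *
f=load('wr5');R,t,s=tool()
g=f['color'][95:135,255:300]; cv2.imwrite('pics/hole5.png',cv2.resize(g,None,fx=14,fy=14,interpolation=cv2.INTER_CUBIC))
gr=cv2.cvtColor(g,cv2.COLOR_BGR2GRAY); m=(gr<150).astype(np.uint8)
c,_=cv2.findContours(m,cv2.RETR_EXTERNAL,cv2.CHAIN_APPROX_NONE)
for k in c:
    if len(k)>20: print(cv2.fitEllipse(k), cv2.boundingRect(k))
# corners far edge
for uv in [(277.5,113.8),(189,90),(367,90)]:
    print(in_tool_plane(f,uv,R,t,24.3))
# predicted from ground: board frame at grasp
Rg=Ro.from_euler('xyz',[177.8,-.1,79.3],degrees=True).as_matrix();tg=np.array([500.8,-212.5,34.3])
for p in [(515.4,-127.7,10),(484.4,-294.9,10),(499.9,-211.3,0)]: print('pred',Rg.T@(np.array(p)-tg))
E
```

```text
((22.33306121826172, 18.972129821777344), (20.769399642944336, 21.525711059570312), 13.674532890319824) (12, 8, 22, 23)
[85.80872947  0.83428665 24.3       ]
[ 99.63729803 -53.41587717  24.3       ]
[99.76696094 55.78642224 24.3       ]
pred [85.99375521 -2.33593815 24.37842197]
pred [-84.05451045  -1.74251293  24.10420963]
pred [ 0.9521691  -2.42310304 34.23392974]
```

View pics/hole5.png

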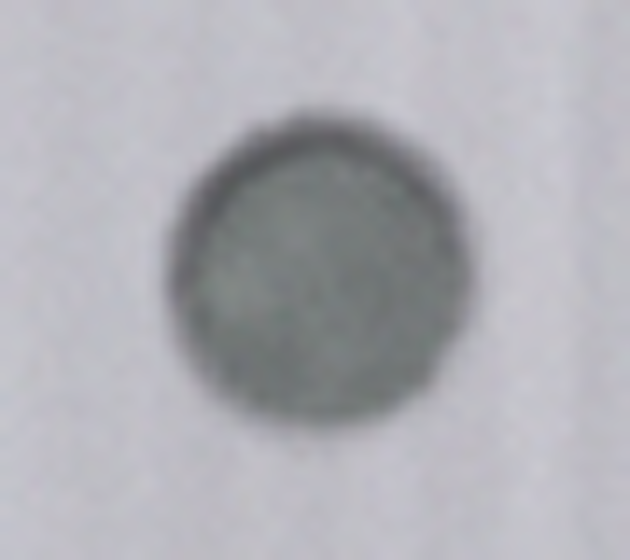

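>>> drive_tool --moves '[{"claw": 1, "dx": 0.5, "dy": -0.1, "dz": 0, "yaw": 0.1}, {"claw": 1, "dx": 0.9, "dy": -0.2, "dz": 0, "yaw": 0.1}, {"claw": 1, "dx": 0.95, "dy": -0.2, "dz": 0, "yaw": 0.1}, {"claw": 1, "dx": 0.95, "dy": -0.2, "dz": 0, "yaw": 0.1}, {"claw": 1, "dx": 0.95, "dy": -0.2, "dz": 0, "yaw": 0}]'

```text
time_s: 9.95
ee_pos: [489.2, -117.4, 163.9]
ee_rot: [179.0, -0.5, 75.4]
force: [0.2, -0.4, -5.8]
gripper_width: 13.5
```

>>> drive_tool --moves '[{"claw": 1, "dx": 0.95, "dy": -0.2, "dz": 0, "yaw": 0}, {"claw": 1, "dx": 0.95, "dy": -0.2, "dz": 0, "yaw": 0}, {"claw": 1, "dx": 0.95, "dy": -0.2, "dz": 0, "yaw": 0}, {"claw": 1, "dx": 0.95, "dy": -0.2, "dz": 0, "yaw": 0}, {"claw": 1, "dx": 0.95, "dy": -0.2, "dz": 0, "yaw": 0}]'

```text
time_s: 10.58
ee_pos: [490.2, -13.3, 160.7]
ee_rot: [179.5, -0.6, 75.3]
force: [0.3, -0.3, -6.3]
gripper_width: 13.9
```

>>> drive_tool --moves '[{"claw": 1, "dx": 0.95, "dy": -0.25, "dz": 0, "yaw": 0}, {"claw": 1, "dx": 0.95, "dy": -0.25, "dz": 0, "yaw": 0}, {"claw": 1, "dx": 0.95, "dy": -0.25, "dz": 0, "yaw": 0}, {"claw": 1, "dx": 0.95, "dy": -0.25, "dz": 0, "yaw": 0}, {"claw": 1, "dx": 0.95, "dy": -0.25, "dz": 0, "yaw": 0}]'

```text
time_s: 11.2
ee_pos: [485.9, 91.3, 157.8]
ee_rot: [180.0, -0.6, 75.2]
force: [0.6, -0.4, -6.2]
gripper_width: 14.0
```

>>> drive_tool --moves '[{"claw": 1, "dx": 0.95, "dy": -0.28, "dz": 0, "yaw": 0}, {"claw": 1, "dx": 0.95, "dy": -0.28, "dz": 0, "yaw": 0}, {"claw": 1, "dx": 0.95, "dy": -0.28, "dz": 0, "yaw": 0}, {"claw": 1, "dx": 0.7, "dy": -0.28, "dz": 0, "yaw": 0}, {"claw": 1, "dx": 0, "dy": 0, "dz": 0, "yaw": 0}]'

```text
time_s: 11.82
ee_pos: [478.1, 171.1, 155.1]
ee_rot: [-179.6, -0.4, 75.2]
force: [0.1, 0.8, -4.7]
gripper_width: 13.7
```

>>> drive_tool --moves '[{"claw": 1, "dx": 0, "dy": 0, "dz": 0, "yaw": 0}]'

```text
time_s: 11.95
ee_pos: [477.8, 170.7, 154.9]
ee_rot: [-179.6, -0.4, 75.2]
force: [-1.2, -0.2, -5.1]
gripper_width: 13.7
```

```bash
python3 - <<'E'
from h import *
f=snap('wrist','wr6'); s=snap('side','side6');q=snap('scene','scene6');R,t,st=tool();print(t,st['ee_rot'])
a=cv2.resize(f['color'][60:210,170:380],(420,300)); b=cv2.resize(s['color'][100:190,140:270],(380,300)); c=cv2.resize(q['color'][110:210,320:440],(420,300))
cv2.imwrite('pics/c6.png',np.vstack([np.hstack([a,b]),np.hstack([c,np.zeros((300,380,3),np.uint8)])]))
mid=np.array([483.2,188.2]);print('d tool units',R.T@np.append(mid-t[:2],0)-[.8,.9,0])
E
```

```text
[478.09490657 170.48484259 155.06659999] [-179.59316371   -0.38231134   75.18682006]
d tool units [17.63118659 -0.49291492  0.1200981 ]
```

View pics/c6.png

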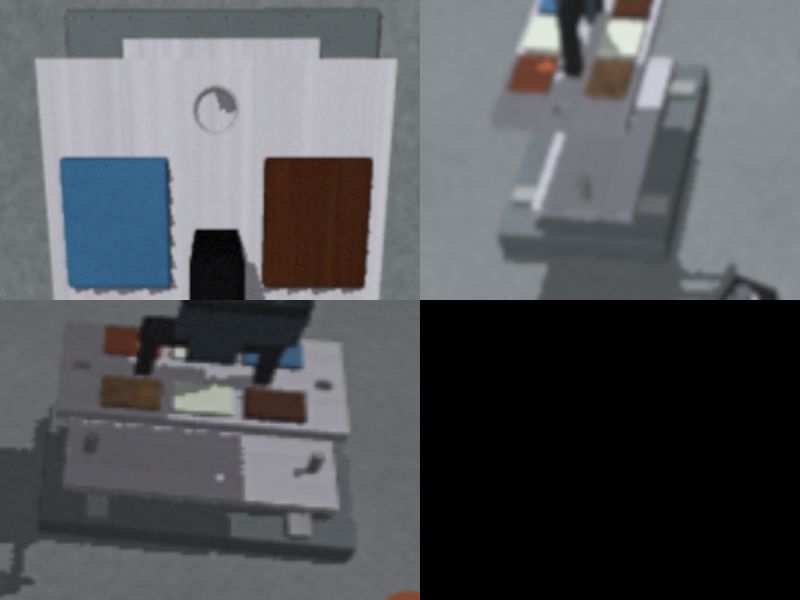

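>>> drive_tool --moves '[{"claw": 1, "dx": 0.45, "dy": 0, "dz": 0.4, "yaw": 0}, {"claw": 1, "dx": 0.45, "dy": 0, "dz": 0.4, "yaw": 0}, {"claw": 1, "dx": 0, "dy": 0, "dz": 0.4, "yaw": 0}, {"claw": 1, "dx": 0, "dy": 0, "dz": 0.4, "yaw": 0}, {"claw": 1, "dx": 0, "dy": 0, "dz": 0, "yaw": 0}]'

```text
time_s: 12.72
ee_pos: [482.7, 188.6, 120.2]
ee_rot: [-179.5, -0.3, 75.1]
force: [-0.2, -0.9, -5.2]
gripper_width: 13.7
```

>>> drive_tool --moves '[{"claw": 1, "dx": 0, "dy": 0, "dz": 0, "yaw": 0}]'

```text
time_s: 12.85
ee_pos: [482.8, 188.5, 120.2]
ee_rot: [-179.5, -0.3, 75.1]
force: [0.6, 0.0, -5.0]
gripper_width: 13.8
```

```bash
cat > look.py <<'E'
from h import *
import sys
n=sys.argv[1]
f=snap('wrist','wr'+n); s=snap('side','side'+n);q=snap('scene','scene'+n);R,t,st=tool();print(t,st['ee_rot'],st['force'])
a=cv2.resize(f['color'][60:210,170:380],(420,300),interpolation=cv2.INTER_CUBIC); b=cv2.resize(s['color'][100:190,140:270],(380,300),interpolation=cv2.INTER_CUBIC); c=cv2.resize(q['color'][110:210,320:440],(420,300),interpolation=cv2.INTER_CUBIC)
d=cv2.resize(f['color'][90:140,245:308],(380,300),interpolation=cv2.INTER_CUBIC)
cv2.imwrite(f'pics/c{n}.png',np.vstack([np.hstack([a,b]),np.hstack([c,d])]))
mid=np.array([483.2,188.2]);print('d tool mm',R.T@np.append(mid-t[:2],0)-[.8,.9,0])
E
python3 look.py 7
```

```text
[482.90966964 188.56695974 120.46235117] [-179.55546363   -0.3475268    75.10774337] [ 0.49475067  0.72467282 -5.00457092]
d tool mm [-1.08001318 -0.5251366  -0.00460697]
```

View pics/c7.png

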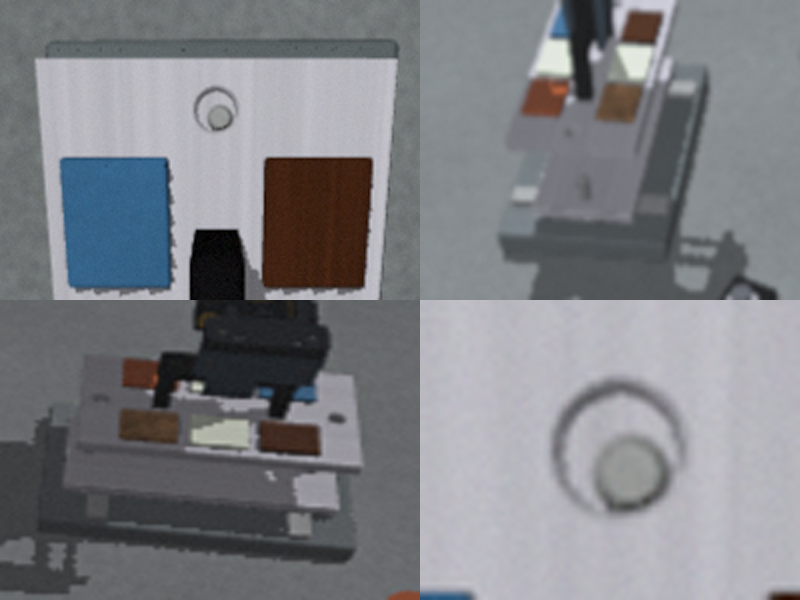

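```bash
cat > fit.py <<'E'
from h import *
import sys
def fit(n,tip,hole):
    f=load('wr'+n);R,t,s=tool()
    h=in_tool_plane(f,hole,R,t,24.2); 
    for z in (52,54,56):
        p=plane(f,*tip,z); pt=R.T@(p-t); print(z,'tip',p.round(1),'tip in tool',pt.round(2),'hole in tool',h.round(2),'move dx,dy mm',(pt-h)[:2].round(2))
E
python3 -c "
from fit import *
fit('7',(279.4,117.9),(277.8,114.1))"
```

```text
52 tip [504.9 270.5  52. ] tip in tool [84.45  0.73 68.97] hole in tool [85.78 -0.41 24.2 ] move dx,dy mm [-1.33  1.14]
54 tip [504.9 270.5  54. ] tip in tool [84.41  0.72 66.97] hole in tool [85.78 -0.41 24.2 ] move dx,dy mm [-1.37  1.14]
56 tip [504.9 270.4  56. ] tip in tool [84.37  0.71 64.97] hole in tool [85.78 -0.41 24.2 ] move dx,dy mm [-1.41  1.13]
```

Through the far hole the pin tip shows at about (279,118), with the hole centre at (278,114). That calls for about -1.4 mm dx and +1.1 mm dy. I'll apply it while lowering, then look again.

>>> drive_tool --moves '[{"claw": 1, "dx": -0.07, "dy": 0.05, "dz": 0.35, "yaw": 0}, {"claw": 1, "dx": 0, "dy": 0, "dz": 0.35, "yaw": 0}, {"claw": 1, "dx": 0, "dy": 0, "dz": 0.3, "yaw": 0}, {"claw": 1, "dx": 0, "dy": 0, "dz": 0, "yaw": 0}, {"claw": 1, "dx": 0, "dy": 0, "dz": 0, "yaw": 0}]'

```text
time_s: 13.62
ee_pos: [483.5, 186.9, 99.2]
ee_rot: [-179.6, -0.4, 75.1]
force: [-0.4, 0.6, -5.7]
gripper_width: 13.7
```

```bash
python3 look.py 8
```

```text
[483.56910538 186.89600612  99.33854809] [-179.58427097   -0.3626812    75.09473932] [ 0.69020634  0.5851028  -5.34136075]
d tool mm [ 0.36515251 -1.59202945  0.01239703]
```

View pics/c8.png

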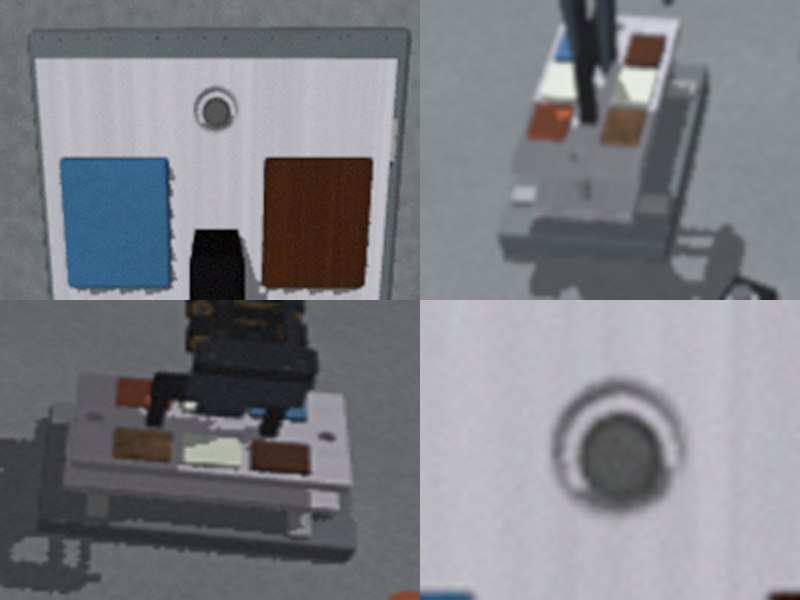

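```bash
python3 -c "
from fit import *
fit('8',(277.8,115.8),(277.8,114.1))
f=load('wr8'); print('near pin wr-est in tool'); R,t,s=tool()
for p in [(504.7,270.4,54),(461.7,106.75,54)]: print(R.T@(np.array(p)-t))
"
```

```text
52 tip [504.9 270.   52. ] tip in tool [85.45 -0.44 47.88] hole in tool [85.81 -0.4  24.2 ] move dx,dy mm [-0.36 -0.04]
54 tip [504.9 269.9  54. ] tip in tool [85.39 -0.44 45.88] hole in tool [85.81 -0.4  24.2 ] move dx,dy mm [-0.42 -0.04]
56 tip [504.9 269.8  56. ] tip in tool [85.34 -0.43 43.88] hole in tool [85.81 -0.4  24.2 ] move dx,dy mm [-0.47 -0.04]
near pin wr-est in tool
[85.8408955  -0.72618871 45.88931196]
[-83.35982113  -0.1928284   44.81436208]
```

>>> drive_tool --moves '[{"claw": 1, "dx": -0.02, "dy": 0, "dz": 0.25, "yaw": 0}, {"claw": 1, "dx": 0, "dy": 0, "dz": 0.2, "yaw": 0}, {"claw": 1, "dx": 0, "dy": 0, "dz": 0.15, "yaw": 0}, {"claw": 1, "dx": 0, "dy": 0, "dz": 0.1, "yaw": 0}, {"claw": 1, "dx": 0, "dy": 0, "dz": 0, "yaw": 0}]'

```text
time_s: 14.4
ee_pos: [483.4, 186.6, 84.4]
ee_rot: [-179.6, -0.4, 75.1]
force: [0.4, -0.4, -4.5]
gripper_width: 13.7
```

```bash
python3 look.py 9
```

```text
[483.64760922 186.71828873  84.72525754] [-179.62556303   -0.39220249   75.09721441] [ 0.47276911 -0.55741471 -5.69064102]
d tool mm [ 0.51672492 -1.71354314  0.01433032]
```

View pics/c9.png

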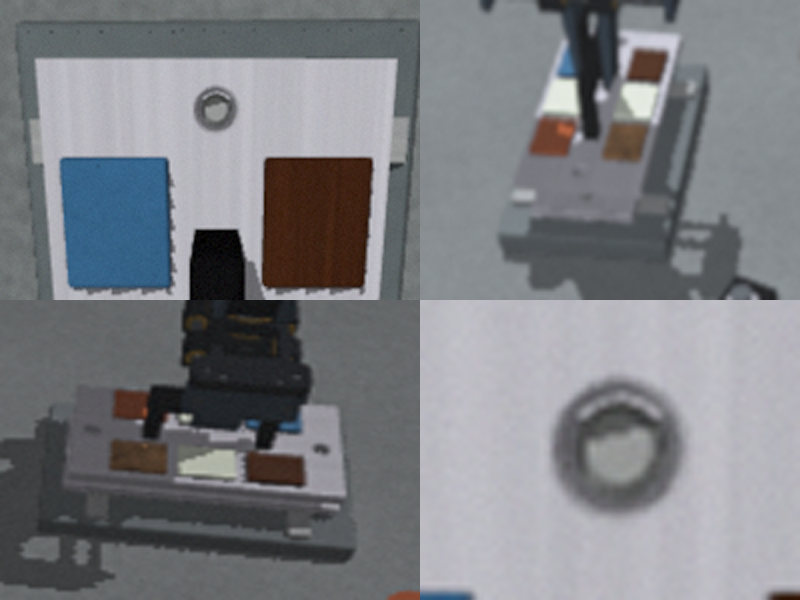

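The far pin is now inside its hole and no contact force has built up. Lowering gently.

>>> drive_tool --moves '[{"claw": 1, "dx": 0, "dy": 0, "dz": 0.12, "yaw": 0}, {"claw": 1, "dx": 0, "dy": 0, "dz": 0.12, "yaw": 0}, {"claw": 1, "dx": 0, "dy": 0, "dz": 0.12, "yaw": 0}]'

```text
time_s: 14.92
ee_pos: [483.9, 186.9, 77.5]
ee_rot: [-179.7, -0.4, 75.1]
force: [0.2, -0.2, -5.0]
gripper_width: 13.8
```

>>> drive_tool --moves '[{"claw": 1, "dx": 0, "dy": 0, "dz": 0.12, "yaw": 0}, {"claw": 1, "dx": 0, "dy": 0, "dz": 0.12, "yaw": 0}, {"claw": 1, "dx": 0, "dy": 0, "dz": 0.1, "yaw": 0}]'

```text
time_s: 15.3
ee_pos: [483.8, 186.9, 70.0]
ee_rot: [-179.7, -0.4, 75.1]
force: [-0.8, 1.1, -5.1]
gripper_width: 13.6
```

>>> drive_tool --moves '[{"claw": 1, "dx": 0, "dy": 0, "dz": 0.06, "yaw": 0}, {"claw": 1, "dx": 0, "dy": 0, "dz": 0.05, "yaw": 0}, {"claw": 1, "dx": 0, "dy": 0, "dz": 0, "yaw": 0}]'

```text
time_s: 15.68
ee_pos: [483.7, 187.2, 68.5]
ee_rot: [-179.7, -0.4, 75.1]
force: [-0.4, -0.7, -3.0]
gripper_width: 13.7
```

Contact is starting, with the weight partly off the wrist. One small nudge more.

>>> drive_tool --moves '[{"claw": 1, "dx": 0, "dy": 0, "dz": 0.05, "yaw": 0}, {"claw": 1, "dx": 0, "dy": 0, "dz": 0.0, "yaw": 0}]'

```text
time_s: 15.92
ee_pos: [483.7, 187.2, 68.4]
ee_rot: [-179.7, -0.4, 75.1]
force: [-0.1, -0.5, -1.3]
gripper_width: 14.0
```

```bash
python3 look.py 10
```

```text
[483.7385937  187.27899819  68.33191494] [-179.67222596   -0.44411144   75.08337857] [-1.83727882 -0.34142182  1.03427975]
d tool mm [-0.04869827 -1.65747611  0.01015708]
```

View pics/c10.png

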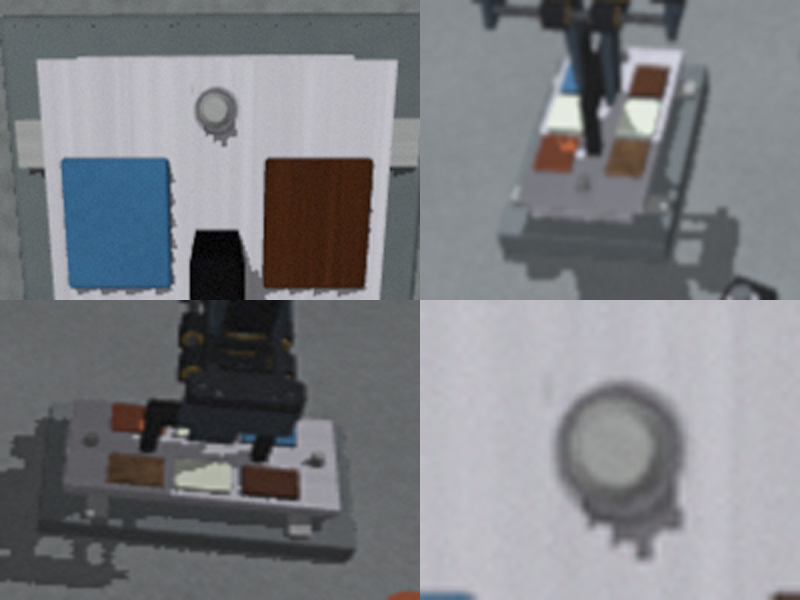

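Both pins stick up through their holes and the weight is off the wrist. TCP z of 68.3 matches seated. Letting go.

>>> drive_tool --moves '[{"claw": -1, "dx": 0, "dy": 0, "dz": 0, "yaw": 0}, {"claw": -1, "dx": 0, "dy": 0, "dz": 0, "yaw": 0}, {"claw": -1, "dx": 0, "dy": 0, "dz": 0, "yaw": 0}, {"claw": -1, "dx": 0, "dy": 0, "dz": 0, "yaw": 0}, {"claw": -1, "dx": 0, "dy": 0, "dz": 0, "yaw": 0}]'

```text
time_s: 16.7
ee_pos: [486.0, 187.9, 69.0]
ee_rot: [-179.9, -0.6, 75.1]
force: [-0.4, 0.3, 0.1]
gripper_width: 61.1
```

>>> drive_tool --moves '[{"claw": -1, "dx": 0, "dy": 0, "dz": -0.3, "yaw": 0}, {"claw": -1, "dx": 0, "dy": 0, "dz": -0.6, "yaw": 0}, {"claw": -1, "dx": 0, "dy": 0, "dz": -1, "yaw": 0}, {"claw": -1, "dx": 0, "dy": 0, "dz": -1, "yaw": 0}, {"claw": -1, "dx": 0, "dy": 0, "dz": -1, "yaw": 0}]'

```text
time_s: 17.32
ee_pos: [485.5, 186.9, 150.9]
ee_rot: [-179.9, -0.6, 75.1]
force: [0.6, -0.2, -0.1]
gripper_width: 91.4
```

>>> drive_tool --moves '[{"claw": -1, "dx": 0, "dy": 0, "dz": -0.7, "yaw": 0}, {"claw": -1, "dx": -1, "dy": 0.3, "dz": -0.5, "yaw": 0}, {"claw": -1, "dx": -1, "dy": 0.3, "dz": 0, "yaw": 0}, {"claw": -1, "dx": -1, "dy": 0.3, "dz": 0, "yaw": 0}, {"claw": -1, "dx": -1, "dy": 0.3, "dz": 0, "yaw": 0}]'

```text
time_s: 17.95
ee_pos: [489.5, 102.5, 179.9]
ee_rot: [179.8, -0.8, 75.3]
force: [0.0, 0.1, 0.8]
gripper_width: 91.1
```

```bash
python3 look.py 11; cp pics/wr11.png pics/wr11v.png
```

```text
[489.49825234 102.76906366 179.69718073] [179.78946185  -0.82167198  75.16067991] [-0.51392732  0.42092434 -0.26544649]
d tool mm [ 80.16026534 -28.87191826   1.05834339]
```

View pics/wr11v.png

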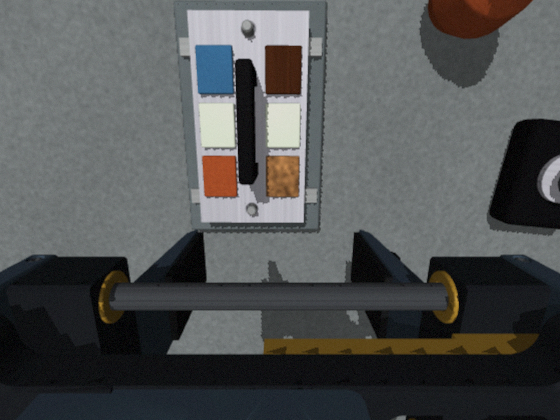

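View pics/c11.png

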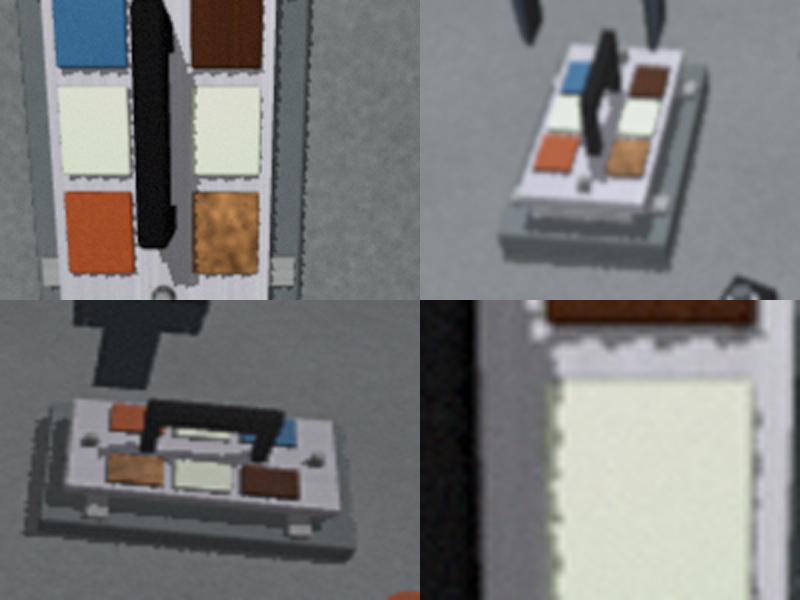

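The board is flush, with the pins through the holes at wrist (248,28) and (251,210). Next is the medium release.

>>> drive_tool --moves '[{"claw": 1, "dx": -0.82, "dy": 0.94, "dz": 0, "yaw": 0}, {"claw": 1, "dx": -0.82, "dy": 0.94, "dz": 0, "yaw": 0}, {"claw": 1, "dx": -0.82, "dy": 0.94, "dz": 0, "yaw": 0}, {"claw": 1, "dx": -0.82, "dy": 0.94, "dz": 0, "yaw": 0}, {"claw": 1, "dx": -0.82, "dy": 0.94, "dz": 0, "yaw": 0}]'

```text
time_s: 18.73
ee_pos: [561.2, 2.6, 179.7]
ee_rot: [179.8, -1.0, 75.5]
force: [-0.1, 0.2, -0.2]
gripper_width: 43.9
```

>>> drive_tool --moves '[{"claw": 1, "dx": -0.82, "dy": 0.94, "dz": 0, "yaw": 0}, {"claw": 1, "dx": -0.82, "dy": 0.94, "dz": 0, "yaw": 0}, {"claw": 1, "dx": -0.82, "dy": 0.94, "dz": 0, "yaw": 0}, {"claw": 1, "dx": -0.82, "dy": 0.94, "dz": 0, "yaw": 0}, {"claw": 1, "dx": -0.82, "dy": 0.94, "dz": 0, "yaw": 0}]'

```text
time_s: 19.35
ee_pos: [636.1, -103.5, 178.4]
ee_rot: [179.8, -1.1, 75.6]
force: [-0.4, 0.6, -0.2]
gripper_width: 0.3
```

>>> drive_tool --moves '[{"claw": 1, "dx": -0.82, "dy": 0.6, "dz": 0, "yaw": 0}, {"claw": 1, "dx": 0, "dy": 0, "dz": 0, "yaw": 0}, {"claw": 1, "dx": 0, "dy": 0, "dz": 0, "yaw": 0}]'

```text
time_s: 19.73
ee_pos: [644.4, -124.6, 177.2]
ee_rot: [179.9, -1.1, 75.5]
force: [0.5, 0.3, 1.1]
gripper_width: 0.2
```

```bash
python3 look.py 12; cp pics/wr12.png pics/wr12v.png
```

```text
[ 644.4955776  -124.25165698  177.53555253] [179.88183135  -1.11145473  75.52261598] [ 0.45839448 -0.55381926  0.00222722]
d tool mm [ 261.35731259 -235.19609062    4.60289871]
```

View pics/wr12v.png

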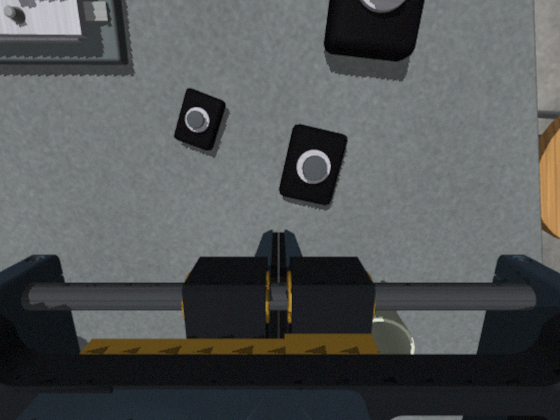

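Wrist view: small box at (200,120), medium at (313,165), large at (375,25). I'll enlarge the medium one and measure it.

```bash
python3 - <<'E'
from h import *
f=load('wr12'); im=f['color']
cv2.imwrite('pics/k12.png',cv2.resize(im[115:215,265:365],None,fx=6,fy=6,interpolation=cv2.INTER_CUBIC))
g=cv2.cvtColor(im,cv2.COLOR_BGR2GRAY);m=(g<30).astype(np.uint8)
for k in cv2.findContours(m,cv2.RETR_EXTERNAL,cv2.CHAIN_APPROX_NONE)[0]:
    if cv2.contourArea(k)>800 and cv2.boundingRect(k)[1]<210:
        P=np.array([plane(f,*p[0],26)[:2] for p in k],np.float32); print(cv2.boundingRect(k),cv2.minAreaRect(P))
E
```

```text
(280, 125, 67, 80) ((689.89404296875, -94.8045425415039), (77.57054138183594, 58.71492385864258), 63.180870056152344)
(175, 89, 50, 61) ((587.0275268554688, -19.927410125732422), (53.01878356933594, 41.40138626098633), 55.15951919555664)
(324, 0, 100, 61) ((774.849853515625, 17.048891067504883), (51.615211486816406, 92.19947814941406), 75.53282928466797)
```

View pics/k12.png

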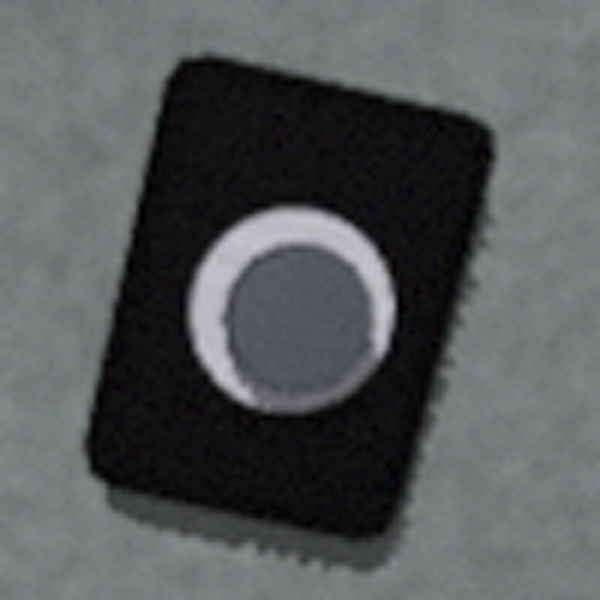

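The medium box measures 78x59 mm, so it is the 60x80 release. Its key top is centred at (314.6,167.4).

```bash
python3 - <<'E'
from h import *
f=load('wr12');s=load('scene0');d=load('side0')
p=plane(f,314.6,167.4,43);print(p,tri(f,(314.6,167.4),s,(170+553/5-.4,150+422/5-.4)),tri(f,(314.6,167.4),d,(300,202.5)))
R,t,st=tool();print(R.T@(p-t), R[:,2])
E
```

```text
[690.67022634 -94.96712775  43.        ] (array([690.01278049, -95.83155261,  46.30531656]), np.float64(2.758444022654073)) (array([690.70676615, -95.3973185 ,  39.76855069]), np.float64(0.5062192108003182))
[ 37.28106513  37.10827465 135.36097986] [ 0.00684622  0.01826575 -0.99980973]
```

>>> drive_tool --moves '[{"claw": 1, "dx": 0.95, "dy": 0.95, "dz": 0.3, "yaw": 0}, {"claw": 1, "dx": 0.9, "dy": 0.9, "dz": 0.8, "yaw": 0}, {"claw": 1, "dx": 0, "dy": 0, "dz": 1, "yaw": 0}, {"claw": 1, "dx": 0, "dy": 0, "dz": 1, "yaw": 0}, {"claw": 1, "dx": 0, "dy": 0, "dz": 0, "yaw": 0}]'

```text
time_s: 20.5
ee_pos: [690.6, -92.0, 116.9]
ee_rot: [179.8, -1.2, 75.7]
force: [-0.2, -1.0, -1.1]
gripper_width: 0.2
```

>>> drive_tool --moves '[{"claw": 1, "dx": 0, "dy": 0, "dz": 0, "yaw": 0}]'

```text
time_s: 20.62
ee_pos: [691.0, -91.7, 118.0]
ee_rot: [179.7, -1.2, 75.8]
force: [-0.5, 0.1, 0.2]
gripper_width: 0.3
```

>>> drive_tool --moves '[{"claw": 1, "dx": -0.11, "dy": 0, "dz": 0.9, "yaw": 0}, {"claw": 1, "dx": -0.11, "dy": 0, "dz": 0.9, "yaw": 0}, {"claw": 1, "dx": 0, "dy": 0, "dz": 0.9, "yaw": 0}, {"claw": 1, "dx": 0, "dy": 0, "dz": 0.3, "yaw": 0}, {"claw": 1, "dx": 0, "dy": 0, "dz": 0, "yaw": 0}]'

```text
time_s: 21.25
ee_pos: [691.0, -95.4, 56.2]
ee_rot: [179.5, -1.2, 75.8]
force: [0.5, 0.0, 1.0]
gripper_width: 0.3
```

```bash
python3 - <<'E'
from h import *
s=snap('side','side13');q=snap('scene','scene13');print(telemetry.state()['ee_pos'],telemetry.state()['force'])
a=cv2.resize(s['color'][150:250,240:360],(400,333),interpolation=cv2.INTER_CUBIC);b=cv2.resize(q['color'][190:290,220:340],(400,333),interpolation=cv2.INTER_CUBIC)
cv2.imwrite('pics/c13.png',np.hstack([a,b]))
E
```

```text
[691.43849679 -95.44831829  56.96919969] [ 0.46181149  0.42117053 -0.0563334 ]
```

View pics/c13.png

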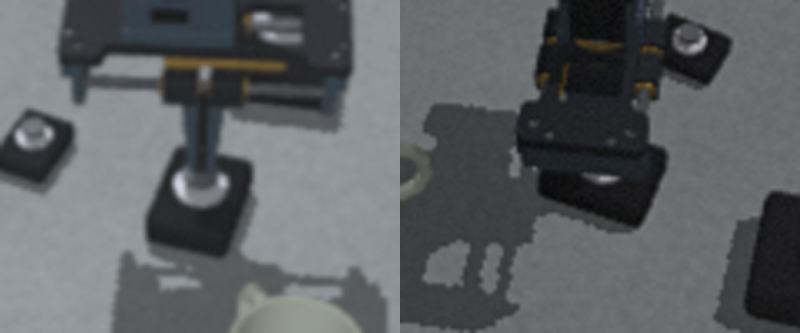

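>>> drive_tool --moves '[{"claw": 1, "dx": 0, "dy": 0, "dz": 0.35, "yaw": 0}, {"claw": 1, "dx": 0, "dy": 0, "dz": 0.2, "yaw": 0}, {"claw": 1, "dx": 0, "dy": 0, "dz": 0.05, "yaw": 0}, {"claw": 1, "dx": 0, "dy": 0, "dz": 0, "yaw": 0}]'

```text
time_s: 21.85
ee_pos: [692.5, -95.3, 45.6]
ee_rot: [179.3, -1.2, 75.8]
force: [0.5, -0.5, -0.6]
gripper_width: 0.5
```

>>> drive_tool --moves '[{"claw": 1, "dx": 0, "dy": -0.04, "dz": 0.1, "yaw": 0}, {"claw": 1, "dx": 0, "dy": -0.04, "dz": 0.1, "yaw": 0}, {"claw": 1, "dx": 0, "dy": 0, "dz": 0.05, "yaw": 0}]'

```text
time_s: 22.22
ee_pos: [691.9, -95.0, 41.4]
ee_rot: [179.1, -1.2, 75.8]
force: [0.3, 0.9, 2.2]
gripper_width: 0.6
```

>>> drive_tool --moves '[{"claw": 1, "dx": 0, "dy": 0, "dz": 0.06, "yaw": 0}, {"claw": 1, "dx": 0, "dy": 0, "dz": 0.04, "yaw": 0}]'

```text
time_s: 22.48
ee_pos: [691.9, -95.0, 39.7]
ee_rot: [179.1, -1.2, 75.8]
force: [-1.2, 0.5, 2.0]
gripper_width: 0.5
```

>>> drive_tool --moves '[{"claw": 1, "dx": 0, "dy": 0, "dz": 0.04, "yaw": 0}, {"claw": 1, "dx": 0, "dy": 0, "dz": 0.03, "yaw": 0}]'

```text
time_s: 22.72
ee_pos: [691.9, -95.0, 39.5]
ee_rot: [179.1, -1.2, 75.8]
force: [-1.6, 0.4, 5.5]
gripper_width: 0.3
```

At the first click the force reads 5.5 N, inside the 3 to 8 N band. Holding.

>>> drive_tool --moves '[{"claw": 1, "dx": 0, "dy": 0, "dz": 0.02, "yaw": 0}, {"claw": 1, "dx": 0, "dy": 0, "dz": 0.02, "yaw": 0}]'

```text
time_s: 22.98
ee_pos: [691.9, -95.0, 39.5]
ee_rot: [179.1, -1.2, 75.8]
force: [-0.8, -0.7, 4.6]
gripper_width: 0.8
```

>>> drive_tool --moves '[{"claw": 1, "dx": 0, "dy": 0, "dz": 0.02, "yaw": 0}, {"claw": 1, "dx": 0, "dy": 0, "dz": 0.02, "yaw": 0}, {"claw": 1, "dx": 0, "dy": 0, "dz": 0.02, "yaw": 0}]'

```text
time_s: 23.35
ee_pos: [691.9, -95.0, 39.5]
ee_rot: [179.1, -1.2, 75.8]
force: [-2.1, -0.7, 6.0]
gripper_width: 0.6
```

>>> drive_tool --moves '[{"claw": 1, "dx": 0, "dy": 0, "dz": 0.02, "yaw": 0}, {"claw": 1, "dx": 0, "dy": 0, "dz": 0.02, "yaw": 0}, {"claw": 1, "dx": 0, "dy": 0, "dz": 0.02, "yaw": 0}, {"claw": 1, "dx": 0, "dy": 0, "dz": 0.02, "yaw": 0}]'

```text
time_s: 23.85
ee_pos: [691.9, -95.0, 39.4]
ee_rot: [179.1, -1.2, 75.8]
force: [-1.6, 0.4, 5.2]
gripper_width: 0.3
```

Held for over a second at about 5 N with z steady. Now the full press.

>>> drive_tool --moves '[{"claw": 1, "dx": 0, "dy": 0, "dz": 0.12, "yaw": 0}, {"claw": 1, "dx": 0, "dy": 0, "dz": 0.12, "yaw": 0}, {"claw": 1, "dx": 0, "dy": 0, "dz": 0.12, "yaw": 0}]'

```text
time_s: 24.22
ee_pos: [692.0, -95.0, 35.5]
ee_rot: [179.0, -1.2, 75.8]
force: [-2.6, 0.4, 10.4]
gripper_width: 0.4
```

>>> drive_tool --moves '[{"claw": 1, "dx": 0, "dy": 0, "dz": 0.1, "yaw": 0}, {"claw": 1, "dx": 0, "dy": 0, "dz": 0.06, "yaw": 0}]'

```text
time_s: 24.48
ee_pos: [691.9, -95.0, 35.6]
ee_rot: [179.0, -1.2, 75.8]
force: [-3.1, -0.2, 11.9]
gripper_width: 0.2
```

>>> drive_tool --moves '[{"claw": 1, "dx": 0, "dy": 0, "dz": 0.05, "yaw": 0}, {"claw": 1, "dx": 0, "dy": 0, "dz": 0.03, "yaw": 0}]'

```text
time_s: 24.72
ee_pos: [691.9, -95.0, 37.0]
ee_rot: [178.9, -1.2, 75.8]
force: [-2.4, 1.0, 10.3]
gripper_width: 0.2
```

The key reached bottom (39.5 to 35.5 mm), then eased back with the small rows. I'll press once more, firmly, to be sure.

>>> drive_tool --moves '[{"claw": 1, "dx": 0, "dy": 0, "dz": 0.15, "yaw": 0}, {"claw": 1, "dx": 0, "dy": 0, "dz": 0.2, "yaw": 0}, {"claw": 1, "dx": 0, "dy": 0, "dz": 0.2, "yaw": 0}]'

```text
time_s: 25.1
ee_pos: [692.0, -95.1, 34.9]
ee_rot: [178.8, -1.2, 75.8]
force: [-9.3, 1.1, 23.7]
gripper_width: 0.1
```

23.7 N against a hard stop at 34.9 mm: fully pressed. Releasing upward.

>>> drive_tool --moves '[{"claw": 1, "dx": 0, "dy": 0, "dz": -0.3, "yaw": 0}, {"claw": 1, "dx": 0, "dy": 0, "dz": -0.8, "yaw": 0}, {"claw": 1, "dx": 0, "dy": 0, "dz": -1, "yaw": 0}, {"claw": 1, "dx": 0, "dy": 0, "dz": -1, "yaw": 0}, {"claw": 1, "dx": 0, "dy": 0, "dz": -1, "yaw": 0}]'

```text
time_s: 25.72
ee_pos: [688.7, -95.8, 118.0]
ee_rot: [179.0, -1.2, 75.8]
force: [0.0, -0.1, 0.1]
gripper_width: 0.3
```

>>> drive_tool --moves '[{"claw": 1, "dx": 0, "dy": 0, "dz": -1, "yaw": 0}, {"claw": 1, "dx": 0, "dy": 0, "dz": -1, "yaw": 0}, {"claw": 1, "dx": -0.8, "dy": -1, "dz": 0, "yaw": 0}, {"claw": 1, "dx": 0, "dy": -1, "dz": 0, "yaw": 0}, {"claw": 1, "dx": 0, "dy": 0, "dz": 0, "yaw": 0}]'

```text
time_s: 26.35
ee_pos: [645.4, -102.5, 159.2]
ee_rot: [178.9, -1.2, 75.8]
force: [-0.3, -0.6, -0.4]
gripper_width: 0.6
```

```bash
python3 look.py 14
python3 -c "
from h import *
a=load('wr14')['color'];b=load('scene14')['color'][130:300,150:460];cv2.imwrite('pics/c14b.png',np.vstack([cv2.resize(a[:220],(560,220)),cv2.resize(b,(560,307),interpolation=cv2.INTER_CUBIC)]))
for n in ('scene0','scene14'):
    g=load(n)['color'].astype(int); B,G,R=g[...,0],g[...,1],g[...,2]
    m=(R>90)&(R>1.8*B); m[:200]=0; m[:,:400]=0
    y,x=np.nonzero(m); print(n,'vase',x.mean(),y.mean())
d=np.abs(load('scene0')['color'].astype(int)-load('scene14')['color']).sum(2)
print('mug diff',d[228:270,176:215].mean())
"
```

```text
[ 646.93334572 -102.69307596  158.92109559] [178.79522482  -1.19854875  75.83884201] [-0.10367043 -0.72834642  0.63664911]
d tool mm [ 2.41142922e+02 -2.30880350e+02  2.26392948e-01]
scene0 vase 439.31011235955054 221.04719101123595
scene14 vase 439.1977777777778 221.14888888888888
mug diff 40.323565323565326
```

View pics/c14b.png

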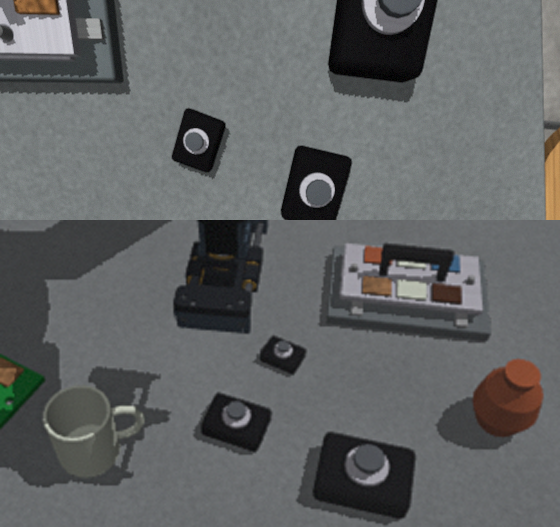

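View pics/side14.png

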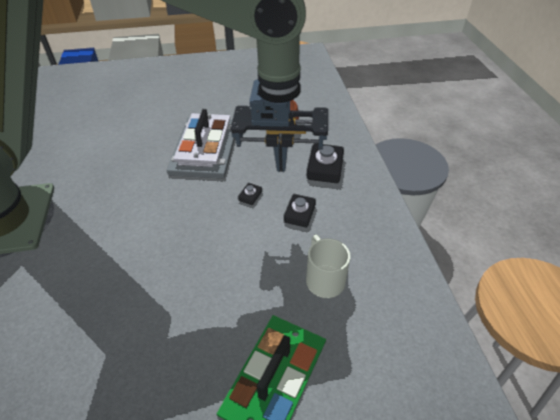

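The board sits home on the stand, the key is back up, and the mug (side 327,268) and vase (scene 439,221) are unmoved. The arm is clear, so I'm handing in.

```bash
python3 -c "
from workcell import job
print(job.job_done())"
```

```text
the job is handed in; nothing more can be done
None
```

The job is handed in, with the board on the copy stand, the shutter half-pressed and then fired, and everything released. It took about 26.5 s of the 72 s allowed, and no verdict is reported back.

- **Board:** I lifted it by the handle and lined up the far hole over its pin through the wrist camera. I lowered it in steps of a few millimetres until the weight came off the wrist, with no contact spike at any reading, then let go. Both pins showed through their holes afterwards, and the tool height put the underside about 34.0 mm above the stand's origin.
- **Shutter:** I used the medium box, which measured about 78 x 59 mm. The key was held at the first click for about 1.1 s at around 5 N. I then pressed it fully, twice: the first press eased back 1.4 mm as I held it, so I repeated it against the hard stop at about 24 N. The last picture shows the key back up.
- **Bystanders:** The vase moved about 0.1 px between the first and last scene pictures. The mug sits at the same pixels in the side view; its scene-view pixel difference was not zero, which I put down to the arm's shadow.

**Disagreements:**
- The tool drifted up to about 2° in tilt while moving, but was nearly level when the board was placed.
- The pin spacing measured 169 mm instead of 170.
- The key height measured 40 mm and 46 mm from two camera pairs, against the stated 43 mm, so I went by force.

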